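# Hold a slide carrier home against the sprung plunger

## Robot

A 6-joint arm with a two-finger parallel gripper is mounted at the origin on the work surface. World frame = base frame: x ahead of the robot, y to its left, z up, the work surface at z = 0. Lengths are in mm, angles in degrees, forces in N, time in s.
With the tool pointing down it reaches from about 350 to 850 mm from the base axis. Payload 8.1 kg.
Tool frame: the origin (TCP) lies midway between the tips of the shut fingers; the grasp point (between the pads) lies 19 mm behind it (r.tcp_to_grasp is the distance from the TCP to the grasp point, in mm); z points along the fingers, y is the direction in which the jaws open and shut (so a half turn about z gives the same grasp; the last joint's range is limited). The gripper opens to 85 mm and grips with 20 to 120 N. Pads are 22 mm wide; open, the fingers measure 114 mm over their backs; the gripper's body (76 mm by 85 mm) begins 54 mm behind the grasp point. The pads swing forward as they close: fully open they stand 13 mm farther back than shut.
Start: joints at [-78.633, 7.471, 85.268, -0, 87.261, -4.893], TCP at [168.024, -575.998, 231.292] pointing down, gripper open.
Joint ranges: [-169.43, 169.43], [-51.17, 129.36], [1.28, 143.12], [-76.62, 256.62], [0, 156.53], [-152.29, 152.29]. Speed limits (degrees/s): [136.94, 136.94, 159.86, 180, 180, 180].

## Interface

Orientations are given as [roll, pitch, yaw] about the fixed x, y, z axes, in that order (R = Rz(yaw) Ry(pitch) Rx(roll)).
In Python, from bench import r gives the robot as it stands.
- The arm moves only by the tool jog_arm, never from a script. Its argument "targets" is a list of rows, each a list of 7 numbers: the shift along the tool's x, y, z in m, then the turn, a rotation vector about the tool's x, y, z in rad, then the closure, from 0 (fully open) to 1 (shut). In form: [[dx, dy, dz, wx, wy, wz, claw], ...]. A call has 1 to 5 rows; each row is the pose to reach, as a shift and turn from the pose commanded when the call began, along the tool's axes at that moment; what a row does not reach only later rows make up. A row lasts 1/12 s, in which the tool goes at most 41.7 mm and 7.16 degrees, less where a joint would pass 70% of its speed; a pose out of reach is approached as far as the arm can. A call with a gripper value outside its range is refused whole. The fingers move at their own pace and stop on an object; "newtons" is the grip in N (left out, the last holds). Time passes only in rows, so rows that repeat a pose let the fingers close. It gives the time, the measured TCP pose, the force and the opening at its end, in the units of the state.
- r.sense(): the state, without advancing time (a new reading comes with each control period).
- r.snapshot(name): name is "side" or "top"; returns a dict with "pixels" (480x640x3 uint8, red, green, blue), "fx", "fy", "cx", "cy" (pixels), "origin" and "attitude" of the camera in the world. Camera axes: x right, y down, z forward; pixel columns grow to the right and rows downward; lengths in mm; the calibration is good to about 2 mm. A picture is of the moment at which its call begins. There is no depth.
- r.hand_in(): hands the job in, once; it reports no verdict.
The state is a dict: "time": time; "joint_pos": joint angles; "qd": joint speeds; "joint_efforts": joint torques, N m; "tool_pos": TCP position; "tcp_rot": TCP orientation; "ft_force": force on the tool from outside, world axes, zero at the start; "wrist_torque": the same for the moment, N m; "finger_gap": finger opening in mm.
Only numpy, scipy, OpenCV 4.12 (cv2) and the standard library are available. Lean on these libraries where they do the work, as an engineer would, in place of code of your own. Each camera call takes 0.05 s, during which the arm holds its last target.

## Task

Take the slide carrier with the green grip by that grip and set it down flat on the yellow patch of the black imaging stage, glass end towards the brass plunger. Keeping it pressed lightly down on the bed, slide it between the guides and against the sprung plunger until the carrier sits square against the steel stop bar, without ramming it, and finish there, still gripping it and holding it against the stop so that the spring cannot push it back. Leave the other carriers and the things around as they are.

Things in the scene. Friction and masses are not known exactly. Their poses are not given: they have to be found in the camera images.
- carrier_green: Slide carrier: aluminium plate 75 (its x) x 86 (y) x 14 mm thick, a glass slide let into its front (+x) half, and an upright green grip block 18 (x) x 24 (y) mm rising 34 mm above the plate. Origin on the underside, below the grip's centre; the plate reaches 25 mm behind (-x) and 50 mm ahead (+x) of it. About 0.25 kg; use this one. It lies on the table, yaw within 0.65 rad of world +x.
- green_nose (a point): Point in the middle of the green carrier's front (glass end) edge, 50 mm ahead of its origin and 7 mm above its underside.
- carrier_red: Slide carrier: aluminium plate 75 (its x) x 86 (y) x 14 mm thick, a glass slide let into its front (+x) half, and an upright red grip block 18 (x) x 24 (y) mm rising 34 mm above the plate. Origin on the underside, below the grip's centre; the plate reaches 25 mm behind (-x) and 50 mm ahead (+x) of it. To be left alone.
- carrier_blue: Slide carrier: aluminium plate 75 (its x) x 86 (y) x 14 mm thick, a glass slide let into its front (+x) half, and an upright blue grip block 18 (x) x 24 (y) mm rising 34 mm above the plate. Origin on the underside, below the grip's centre; the plate reaches 25 mm behind (-x) and 50 mm ahead (+x) of it. To be left alone.
- stage: Imaging stage fixed to the table: black flat bed 260 (x) x 130 (y) mm, top 20 mm above the table. Origin at table height on its centre line; its +x is the pushing direction, towards the plunger (yaw within 0.35 rad of world +x). In its frame: bed x -140 to 120 mm, yellow patch x -132 to -17 mm, stop bar face at x = 60 mm, grey spring housing x 83 to 111 mm, top 40 mm above the table.
- landing (a point): Point on the bed's top on the yellow patch (stage x = -85 mm, y = 0), where the carrier's origin is well set down; axes as the stage's.
- guide_mouth (a point): Point on the bed's top midway between the ends of the flared guides (stage x = -11 mm). Two aluminium guides 8 mm high run from there to the stop bar, 96 mm apart inside from x = 5 mm on (5 mm spare each side of the carrier).
- home (a point): Point on the bed's top (stage x = 10 mm, y = 0) where the carrier's origin is when it is home: front edge on the stop bar, same yaw as the stage. Axes as the stage's.
- stop: Steel stop bar fixed on the stage: two blocks, each 28 mm wide and 14 mm high, 28 mm either side of the plunger's line. Origin in the middle of its front face at the bed's top; +x is the pushing direction. The front face of the carrier's plate must rest on it.
- plunger (a joint): Travel of the brass spring plunger in m: 0 at rest (out), grows as it is pressed along the stage's +x; 0.012 when the carrier meets the stop bar. The spring gives 2.1 N at rest and 0.3 N more per mm: 5.7 N at the stop; sliding friction on the bed comes on top. It pushes the carrier back if let go.
- plunger_tip (a point): Middle of the plunger's brass front face (11 mm across), 27 mm above the table, on the stage's centre line; moves with the plunger.
- oil_bottle: Loose amber bottle, 36 mm across, 75 mm high, beyond the stage. Keep clear.
- beaker: Loose glass beaker, 70 mm across, 90 mm high. Keep clear.
- slide_box: Loose orange box 85 x 100 x 32 mm. Keep clear.
- petri_dish: Loose clear round dish, 90 mm across, 15 mm high. Keep clear.

How it is judged:
By the outcome, as a careful person would: the job done as asked, in the order asked, and still so for the second after the job is handed in, while the arm keeps its last pose, push and grip.
It also fails if it takes over 58 s, if anything falls off the work surface, if the arm or the gripper's body presses on something with over 40 N, if the wrist force passes 120 N, or if a joint passes its speed limit or range.

## Working session

There is one attempt and no reset: what is moved stays moved. The work goes in short steps, Python scripts to look and compute and a tool call to move; the robot and the scene stay as the last step left them, time stands still between calls to the robot, and variables do not carry over. Pictures are saved under pics/ and viewed, and the job is handed in when it is done.

Besides the shell and the picture viewer there is one more tool, called as name(argument=value, ...) on one line, values as JSON. jog_arm: Moves the arm, as the interface text tells. Its arguments: {"type":"object","properties":{"targets":{"type":"array","items":{"type":"array","items":{"type":"number"}}},"newtons":{"type":"number"}},"required":["targets"]}

```bash
ls; mkdir -p pics
python3 - <<'E'
from bench import r
import cv2,json,numpy as np
print(r.sense())
for n in("top","side"):
    s=r.snapshot(n); cv2.imwrite(f"pics/{n}0.png",s["pixels"][:,:,::-1]); np.save(f"pics/{n}0.npy",s,allow_pickle=True)
    print({k:v for k,v in s.items() if k!="pixels"})
E
```

```text
pics
{'time': 0.0, 'joint_pos': array([-7.86327841e+01,  7.51648400e+00,  8.53303923e+01, -7.26466690e-04,
        8.72614830e+01, -4.89408414e+00]), 'qd': array([-0.0485567 , -0.00438479,  0.03381688,  0.00929431,  0.01913796,
        0.0108847 ]), 'joint_efforts': array([ 3.75429427e-04, -5.69391310e+01, -5.00557745e+01,  6.65975861e-06,
        1.43874538e-02,  2.07130952e-06]), 'tool_pos': array([ 167.90698727, -575.4440932 ,  230.21942507]), 'tcp_rot': array([-1.79891974e+02, -8.52163957e-03,  1.62613274e+01]), 'ft_force': array([-0.19207356, -0.91141102,  0.28580994]), 'wrist_torque': array([ 0.04332765, -0.00890178,  0.01086159]), 'finger_gap': 85.25062577222056}
{'fx': 551.9982040271801, 'fy': 551.9982040271801, 'cx': 311.80094104292635, 'cy': 239.76657243298973, 'origin': array([ 466.18525631,   54.40638051, 1518.60190041]), 'attitude': array([-175.65261464,   -0.36958431,  -91.11982094])}
{'fx': 594.7918711823961, 'fy': 594.7918711823961, 'cx': 317.04818807329326, 'cy': 236.56210842058314, 'origin': array([1447.2978971,  884.8463127, 1129.3194376]), 'attitude': array([-131.23718681,    0.58731062,  132.78344216])}
```

View pics/top0.png

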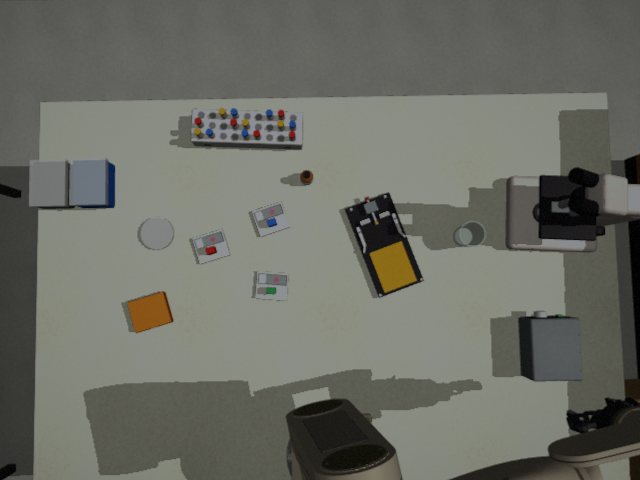

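View pics/side0.png

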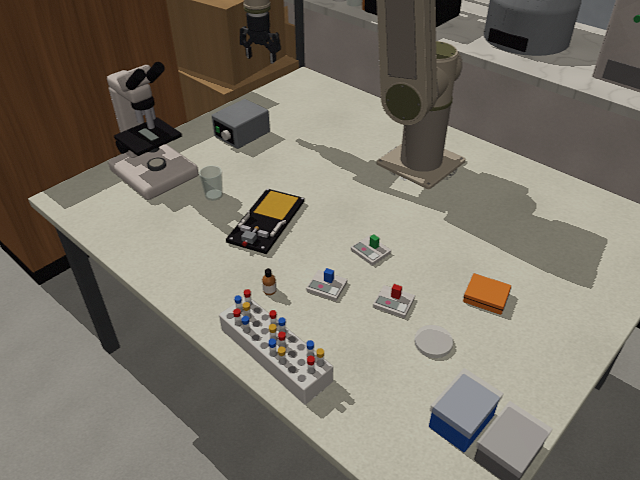

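```bash
cat > h.py <<'E'
import numpy as np,cv2
from scipy.spatial.transform import Rotation as R
def load(n): return np.load(n,allow_pickle=True).item()
def cast(s,uv,z):
    uv=np.atleast_2d(uv).astype(float)
    d=np.c_[(uv[:,0]-s["cx"])/s["fx"],(uv[:,1]-s["cy"])/s["fy"],np.ones(len(uv))]
    d=d@R.from_euler("xyz",s["attitude"],degrees=True).as_matrix().T
    o=s["origin"]; return o+d*((z-o[2])/d[:,2])[:,None]
def proj(s,P):
    P=np.atleast_2d(P)-s["origin"]; c=P@R.from_euler("xyz",s["attitude"],degrees=True).as_matrix()
    return np.c_[s["fx"]*c[:,0]/c[:,2]+s["cx"],s["fy"]*c[:,1]/c[:,2]+s["cy"]]
def hsv(s): return cv2.cvtColor(s["pixels"],cv2.COLOR_RGB2HSV)
E
python3 - <<'E'
from h import *
t=load("pics/top0.npy"); s=load("pics/side0.npy")
a=t["pixels"][255:315,235:305,::-1]; b=t["pixels"][180:305,335:435,::-1]
c=s["pixels"][230:270,340:400,::-1];d=s["pixels"][180:260,220:315,::-1]
for n,i,k in(("a",a,10),("b",b,5),("c",c,12),("d",d,7)): cv2.imwrite(f"pics/z{n}.png",cv2.resize(i,None,fx=k,fy=k,interpolation=cv2.INTER_CUBIC))
for nm,im,zs in(("top",t,(48,)),("side",s,(31,))):
    h=hsv(im)
    g=cv2.inRange(h,(45,90,40),(85,255,255)); 
    y=cv2.inRange(h,(18,150,90),(32,255,255))
    for lab,m,z in(("green",g,zs[0]),("yellow",y,20)):
        cs,_=cv2.findContours(m,cv2.RETR_EXTERNAL,cv2.CHAIN_APPROX_NONE)
        for q in cs:
            A=cv2.contourArea(q)
            if A<15: continue
            w=cast(im,q[:,0,:],z)
            print(nm,lab,A,q[:,0].mean(0),"centroid",w.mean(0).round(1),"rect",cv2.minAreaRect(w[:,:2].astype(np.float32)))
E
```

```text
top green 41.5 [270.8  290.36] centroid [445.3 154.1  48. ] rect ((446.2779541015625, 154.8399658203125), (23.8527889251709, 15.84932804107666), 88.87266540527344)
top yellow 1418.0 [392.77857143 266.45714286] centroid [ 503.1 -175.9   20. ] rect ((502.8646545410156, -175.43678283691406), (115.898681640625, 94.81300354003906), 19.608430862426758)
top yellow 23.0 [197.0625 130.875 ] centroid [887.3 353.3  20. ] rect ((887.5709838867188, 353.75347900390625), (16.361421585083008, 14.76951789855957), 25.766725540161133)
top yellow 21.0 [280.4375 123.1875] centroid [904.9 122.9  20. ] rect ((905.4340209960938, 122.75540161132812), (13.826253890991211, 16.9172306060791), 89.14607238769531)
top yellow 16.5 [244.86666667 122.06666667] centroid [909.8 221.2  20. ] rect ((911.3709106445312, 220.8229522705078), (11.056056022644043, 14.136857032775879), 89.38970947265625)
top yellow 20.5 [221.66666667 111.        ] centroid [942.2 285.1  20. ] rect ((943.562744140625, 285.51397705078125), (13.831340789794922, 14.221118927001953), 89.56999206542969)
side green 87.0 [374.     241.4375] centroid [4
[... 506 characters left out ...]
 350.66666667] centroid [877.2 228.2  20. ] rect ((878.1492309570312, 228.5279541015625), (23.604280471801758, 13.970989227294922), 45.17650604248047)
side yellow 37.0 [272.18181818 328.        ] centroid [844.  163.7  20. ] rect ((844.3286743164062, 163.36952209472656), (25.380582809448242, 14.494027137756348), 45.82793426513672)
side yellow 33.5 [245.95238095 306.04761905] centroid [838.9  64.   20. ] rect ((838.7298583984375, 64.04679870605469), (27.172653198242188, 15.004141807556152), 48.13639450073242)
side yellow 708.5 [275.71134021 204.71134021] centroid [ 502.1 -175.1   20. ] rect ((501.6429443359375, -175.19204711914062), (115.58605194091797, 96.50321197509766), 19.803552627563477)
```

View pics/za.png

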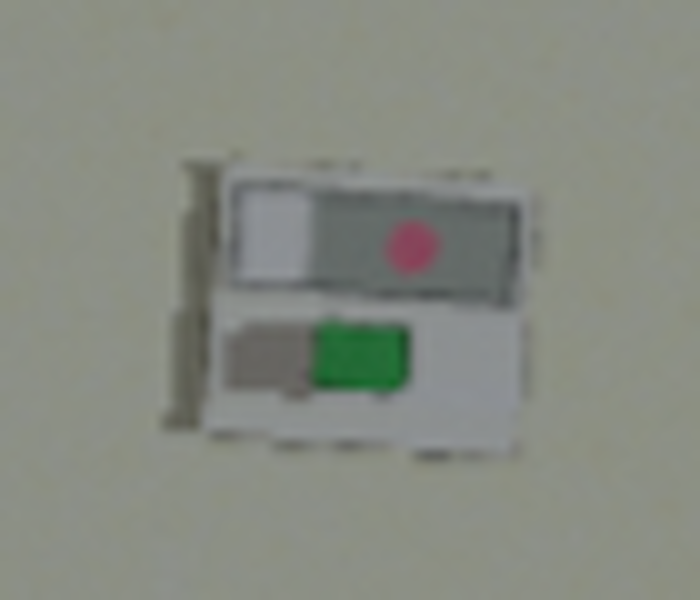

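View pics/zb.png

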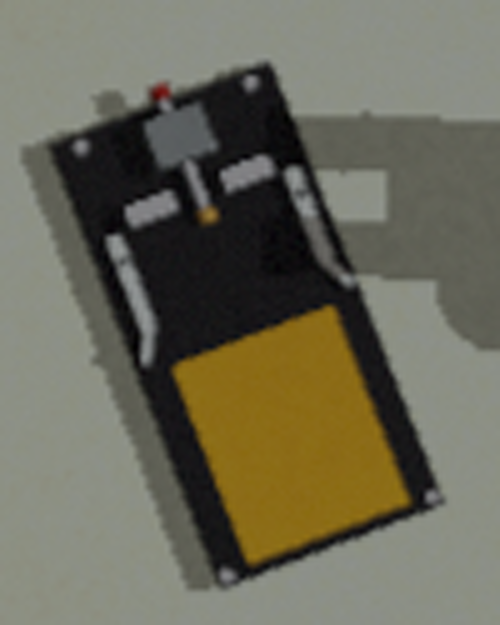

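View pics/zc.png

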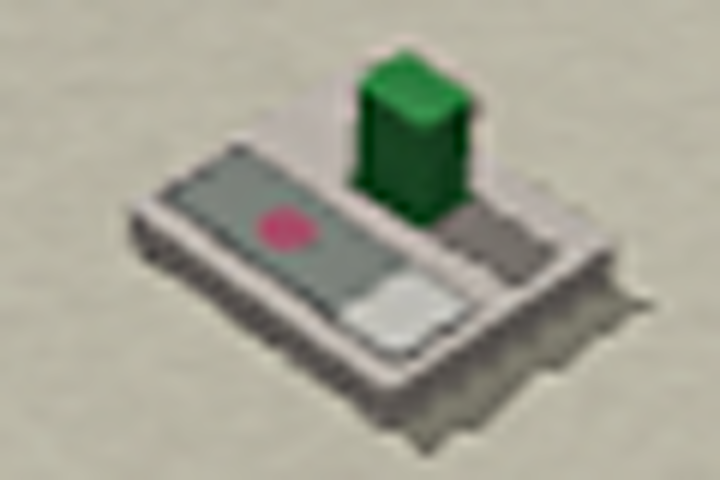

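View pics/zd.png

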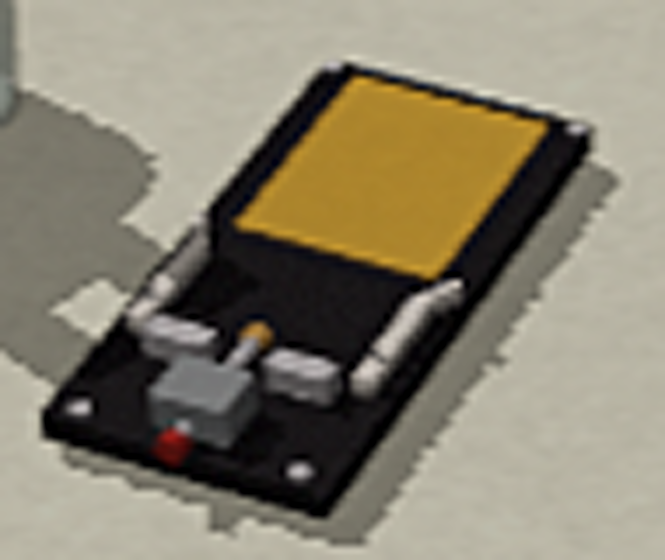

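Run:
```python
from h import *
t=load("pics/top0.npy"); s=load("pics/side0.npy")
# plate top corners read off the zooms
za=np.array([[228,168],[530,192],[518,452],[208,430]])/10-.45+[235,255]
w=cast(t,za,14); print("plate",w.round(1),w.mean(0))
e1=w[1]-w[0];e2=w[2]-w[3];print("lat dir->yaw",[np.degrees(np.arctan2(e[1],e[0]))+90 for e in(e1,e2)],np.linalg.norm(e1),np.linalg.norm(e2))
e1=w[0]-w[3];e2=w[1]-w[2];print("fwd yaw",[np.degrees(np.arctan2(e[1],e[0])) for e in(e1,e2)],np.linalg.norm(e1),np.linalg.norm(e2))
# side view corners: 
zc=np.array([[385,385],[615,245],[132,212]])/12-.45+[340,230]
w=cast(s,zc,14); print("side plate",w.round(1))
for e,o in((w[2]-w[0],90),(w[0]-w[1],0)): print(np.degrees(np.arctan2(e[1],e[0]))+o,np.linalg.norm(e))
# green: top face in side view
ztop=np.array([[405,52],[470,92],[425,122],[360,88]])/12-.45+[340,230]
w=cast(s,ztop,48); print("side greentop",w.round(1),w.mean(0))
# bed outline
h=hsv(t); 
m=cv2.inRange(h,(0,0,0),(180,255,45)); m[:180]=0;m[305:]=0;m[:,:335]=0;m[:,435:]=0
m|=cv2.inRange(h,(18,150,90),(32,255,255)); m[:180]=0;m[305:]=0;m[:,:335]=0;m[:,435:]=0
m=cv2.morphologyEx(m,cv2.MORPH_CLOSE,np.ones((5,5)))
q=max(cv2.findContours(m,0,1)[0],key=cv2.contourArea)
print("bed",cv2.contourArea(q),cv2.minAreaRect(cast(t,q[:,0],20)[:,:2].astype(np.float32)))
# holes corners (zoom b): 
hb=np.array([[82,148],[252,83],[433,497],[228,575]])/5-.4+[335,180]
print("screws",cast(t,hb,20).round(1))
tip=np.array([[208,214]])/5-.4+[335,180]; print("tip top",cast(t,tip,27+4))
st=np.array([[128,220],[178,205],[227,190],[274,172]])/5-.4+[335,180]; print("stop",cast(t,st,34).round(1))
tip=np.array([[258,334]])/7-.43+[220,180]; print("tip side",cast(s,tip,28))
hs=np.array([[78,408],[300,470],[578,129],[335,67]])/7-.43+[220,180]; print("screws side",cast(s,hs,20).round(1))
```

```text
plate [[497.  192.2  14. ]
 [488.9 110.2  14. ]
 [418.7 114.6  14. ]
 [426.2 198.5  14. ]] [457.7154539  153.90277381  14.        ]
lat dir->yaw [np.float64(-5.650200895728901), np.float64(-5.169616941544845)] 82.40440268903316 84.22714926490241
fwd yaw [np.float64(-5.062804663061864), np.float64(-3.5760038334999735)] 71.07509313460567 70.41102184754973
side plate [[497.6 192.   14. ]
 [425.6 201.9  14. ]
 [491.7 112.   14. ]]
-4.271888259069783 80.20634949492862
-7.834209115616405 72.72567695103821
side greentop [[436.7 146.7  48. ]
 [437.7 166.5  48. ]
 [452.7 165.3  48. ]
 [453.5 146.9  48. ]] [445.15900933 156.35006899  48.        ]
bed 4288.0 ((564.3570556640625, -152.92398071289062), (257.14630126953125, 128.91000366210938), 19.691884994506836)
screws [[ 661.7  -66.3   20. ]
 [ 695.8 -160.5   20. ]
 [ 467.6 -252.    20. ]
 [ 427.7 -139.5   20. ]]
tip top [[ 622.95521127 -132.89806841   31.        ]]
stop [[ 620.2  -89.1   34. ]
 [ 627.8 -116.4   34. ]
 [ 635.5 -143.2   34. ]
 [ 644.8 -169.    34. ]]
tip side [[ 619.70390151 -133.07779951   28.        ]]
screws side [[ 694.1 -160.5   20. ]
 [ 659.4  -66.7   20. ]
 [ 425.5 -138.4   20. ]
 [ 465.3 -250.2   20. ]]
```

```bash
cat >> h.py <<'E'
def delta(cur_pos,cur_rpy,pos,yaw):
    A=R.from_euler("xyz",cur_rpy,degrees=True); B=R.from_euler("xyz",[180,0,yaw],degrees=True)
    return np.r_[A.inv().apply(np.array(pos)-cur_pos)/1000,(A.inv()*B).as_rotvec()].round(4)
E
python3 - <<'E'
from h import *
print(delta([168,-576,231.3],[180,0,16.26],[380,-200,200],10))
E
```

```text
[ 0.3088 -0.3016  0.0313  0.     -0.      0.1093]
```

jog_arm(targets=[[0.03, -0.029, 0.003, 0, 0, 0.02, 0], [0.058, -0.057, 0.006, 0, 0, 0.04, 0], [0.086, -0.085, 0.009, 0, 0, 0.06, 0], [0.114, -0.113, 0.012, 0, 0, 0.08, 0], [0.142, -0.141, 0.015, 0, 0, 0.1, 0]])

```text
time: 0.52
tool_pos: [265.1, -399.0, 215.5]
tcp_rot: [-179.9, 0.0, 10.4]
ft_force: [0.4, -0.3, 0.3]
finger_gap: 85.3
```

Run:
```python
from h import *
from bench import r
s=r.sense();print(s["tool_pos"],s["tcp_rot"],s["joint_pos"],s["time"])
A=R.from_euler("xyz",[180,0,16.26],degrees=True)
p=np.array([168.02,-576,231.3])+A.apply([142,-141,15]);print("cmd",p)
print(delta(p,[180,0,16.26-5.73],[380,-200,200],0))
```

```text
[ 265.13517589 -398.96954755  215.48793635] [-1.79944486e+02  7.24694521e-03  1.04382883e+01] [-6.25367172e+01 -1.11112591e+01  1.05105005e+02  9.34651159e-03
  8.60614568e+01  1.70243515e+01] 0.5167
cmd [ 264.86062567 -400.88034599  216.3       ]
[ 0.1499 -0.1765  0.0163  0.     -0.      0.1838]
```

jog_arm(targets=[[0.026, -0.03, 0.003, 0, 0, 0.03, 0], [0.051, -0.06, 0.006, 0, 0, 0.06, 0], [0.076, -0.09, 0.009, 0, 0, 0.09, 0], [0.101, -0.12, 0.012, 0, 0, 0.12, 0], [0.126, -0.15, 0.015, 0, 0, 0.15, 0]])

```text
time: 0.93
tool_pos: [361.6, -228.5, 200.9]
tcp_rot: [-180.0, 0.0, 1.8]
ft_force: [1.0, -0.3, 0.3]
finger_gap: 85.5
```

Run:
```python
from h import *
from bench import r
s=r.sense();print(s["joint_pos"],s["time"])
y=16.26-5.73
A=R.from_euler("xyz",[180,0,y],degrees=True)
p=np.array([264.86,-400.88,216.3])+A.apply([126,-150,15]);y-=8.594;print("cmd",p,y)
print(delta(p,[180,0,y],[445.5,155,130],-5.2))
```

```text
[-3.91633325e+01 -1.94644822e+01  1.13498983e+02  4.21161081e-03
  8.59703188e+01  4.90059680e+01] 0.9333
cmd [ 361.32552893 -230.37955505  201.3       ] 1.9360000000000017
[ 0.0971 -0.3823  0.0713  0.     -0.      0.1245]
```

jog_arm(targets=[[0.009, -0.036, 0.006, 0, 0, 0.015, 0], [0.018, -0.073, 0.012, 0, 0, 0.03, 0], [0.028, -0.11, 0.018, 0, 0, 0.045, 0], [0.037, -0.147, 0.024, 0, 0, 0.06, 0], [0.047, -0.184, 0.03, 0, 0, 0.075, 0]])

```text
time: 1.35
tool_pos: [401.8, -43.0, 170.9]
tcp_rot: [180.0, -0.0, -2.4]
ft_force: [0.3, -0.4, -0.1]
finger_gap: 85.7
```

Run:
```python
from h import *
y=1.936
A=R.from_euler("xyz",[180,0,y],degrees=True)
p=np.array([361.33,-230.38,201.3])+A.apply([47,-184,30]);y-=np.degrees(.075);print("cmd",p,y)
print(delta(p,[180,0,y],[445.5,155,130],-5.2))
```

```text
cmd [402.08707311 -44.89722185 171.3       ] -2.361183463481174
[ 0.0351 -0.2015  0.0413  0.     -0.      0.0495]
```

jog_arm(targets=[[0.006, -0.038, 0.008, 0, 0, 0.01, 0], [0.013, -0.076, 0.016, 0, 0, 0.02, 0], [0.02, -0.114, 0.024, 0, 0, 0.03, 0], [0.027, -0.152, 0.032, 0, 0, 0.04, 0], [0.034, -0.188, 0.04, 0, 0, 0.0495, 0]])

```text
time: 1.77
tool_pos: [443.5, 143.8, 130.7]
tcp_rot: [-180.0, -0.0, -5.2]
ft_force: [0.4, -0.4, -0.8]
finger_gap: 85.3
```

jog_arm(targets=[[0.0, -0.0135, 0, 0, 0, 0, 0], [0.0, -0.0135, 0, 0, 0, 0, 0], [0.0, -0.0135, 0, 0, 0, 0, 0], [0.0, -0.0135, 0, 0, 0, 0, 0]])

```text
time: 2.1
tool_pos: [444.8, 154.3, 131.2]
tcp_rot: [180.0, 0.0, -5.2]
ft_force: [0.1, -0.7, -0.5]
finger_gap: 85.3
```

Run:
```python
from h import *
from bench import r
y=-2.361
A=R.from_euler("xyz",[180,0,y],degrees=True)
p=np.array([402.087,-44.9,171.3])+A.apply([34,-188,40]);y-=np.degrees(.0495)
p+=R.from_euler("xyz",[180,0,y],degrees=True).apply([0,-13.5,0]);print("cmd",p,y)
s=r.sense();print(s["tool_pos"],s["tcp_rot"])
for n in("top","side"):
    s=r.snapshot(n); np.save(f"pics/{n}1.npy",s,allow_pickle=True); 
    c=s["pixels"][225:325,200:330] if n=="top" else s["pixels"][180:280,320:450]
    cv2.imwrite(f"pics/{n}1.png",cv2.resize(c[:,:,::-1],None,fx=5,fy=5,interpolation=cv2.INTER_CUBIC))
```

```text
cmd [445.02577227 154.98425855 131.3       ] -5.1971410858975755
[444.80233031 154.25850245 131.1534022 ] [ 1.79965794e+02  2.16618305e-02 -5.19292743e+00]
```

View pics/side1.png

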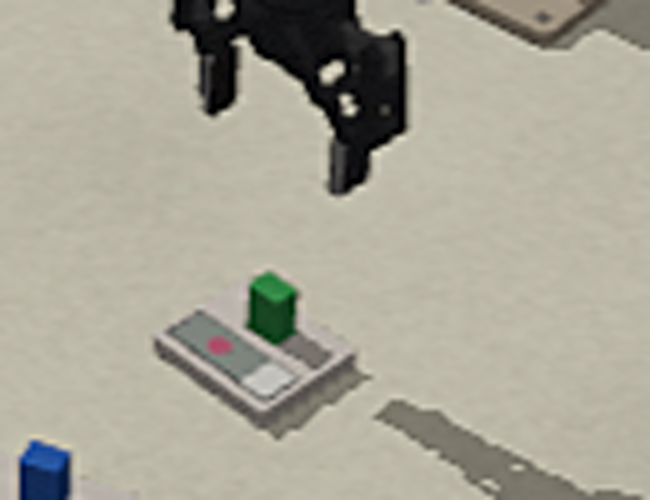

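jog_arm(targets=[[0, -0.0005, 0.03, 0, 0, 0, 0], [0, -0.0005, 0.06, 0, 0, 0, 0], [0, -0.0005, 0.085, 0, 0, 0, 0], [0, -0.0005, 0.103, 0, 0, 0, 0], [0, -0.0005, 0.112, 0, 0, 0, 0]])

```text
time: 2.62
tool_pos: [443.3, 153.9, 16.8]
tcp_rot: [179.9, 0.2, -5.3]
ft_force: [-0.8, -0.1, -1.0]
finger_gap: 85.3
```

jog_arm(targets=[[0, 0, 0, 0, 0, 0, 0], [0, 0, 0, 0, 0, 0, 0.3], [0, 0, 0, 0, 0, 0, 0.5], [0, 0, 0, 0, 0, 0, 0.6], [0, 0, 0, 0, 0, 0, 0.65]], newtons=30)

```text
time: 3.03
tool_pos: [446.3, 155.7, 20.7]
tcp_rot: [-180.0, -0.1, -5.2]
ft_force: [0.0, 0.0, -0.4]
finger_gap: 38.5
```

jog_arm(targets=[[0, 0, 0, 0, 0, 0, 0.7], [0, 0, 0, 0, 0, 0, 0.75], [0, 0, 0, 0, 0, 0, 0.8], [0, 0, 0, 0, 0, 0, 0.9], [0, 0, 0, 0, 0, 0, 1.0]], newtons=30)

```text
time: 3.45
tool_pos: [445.9, 155.7, 20.3]
tcp_rot: [-180.0, -0.1, -5.2]
ft_force: [-1.1, -2.2, 6.2]
finger_gap: 23.3
```

jog_arm(targets=[[0, 0, 0, 0, 0, 0, 1.0], [0, 0, 0, 0, 0, 0, 1.0], [0, 0, 0, 0, 0, 0, 1.0], [0, 0, 0, 0, 0, 0, 1.0]], newtons=80)

```text
time: 3.78
tool_pos: [446.1, 155.7, 20.5]
tcp_rot: [-180.0, -0.1, -5.2]
ft_force: [-1.7, -0.5, 7.1]
finger_gap: 22.8
```

jog_arm(targets=[[0, 0, -0.008, 0, 0, 0, 1.0], [0, 0, -0.025, 0, 0, 0, 1.0], [0, 0, -0.05, 0, 0, 0, 1.0], [0, 0, -0.07, 0, 0, 0, 1.0], [0, 0, -0.08, 0, 0, 0, 1.0]])

```text
time: 4.2
tool_pos: [446.1, 155.8, 102.1]
tcp_rot: [-179.9, -0.2, -5.2]
ft_force: [1.3, 0.4, -2.3]
finger_gap: 22.5
```

jog_arm(targets=[[0, 0, 0, 0, 0, 0, 1.0], [0, 0, 0, 0, 0, 0, 1.0]])

```text
time: 4.37
tool_pos: [445.1, 155.5, 99.2]
tcp_rot: [-180.0, -0.0, -5.2]
ft_force: [0.5, 0.7, -3.3]
finger_gap: 22.6
```

Run:
```python
from h import *
from bench import r
s=r.sense();print(s)
s=r.snapshot("side"); np.save(f"pics/side2.npy",s,allow_pickle=True); 
c=s["pixels"][150:280,300:450]
cv2.imwrite(f"pics/side2.png",cv2.resize(c[:,:,::-1],None,fx=5,fy=4.6,interpolation=cv2.INTER_CUBIC))
```

```text
{'time': 4.3667, 'joint_pos': array([ 1.30248283e+01, -6.64707919e+00,  1.13643868e+02,  5.59087459e-04,
        7.29640241e+01,  1.08220157e+02]), 'qd': array([-0.0385089 ,  1.4172889 ,  1.74822002, -0.07810052, -0.32296781,
       -0.00761631]), 'joint_efforts': array([ 1.07828871e-02, -4.35341012e+01, -4.98164713e+01, -5.01135873e-03,
        6.24039536e-02, -3.40694814e-04]), 'tool_pos': array([445.14671533, 155.52894269,  99.24076926]), 'tcp_rot': array([-1.79987239e+02, -3.70553377e-02, -5.19549624e+00]), 'ft_force': array([ 0.52810824,  0.70964402, -3.29254291]), 'wrist_torque': array([-0.01583292,  0.00896447,  0.03353547]), 'finger_gap': 22.627361490551994}
```

View pics/side2.png

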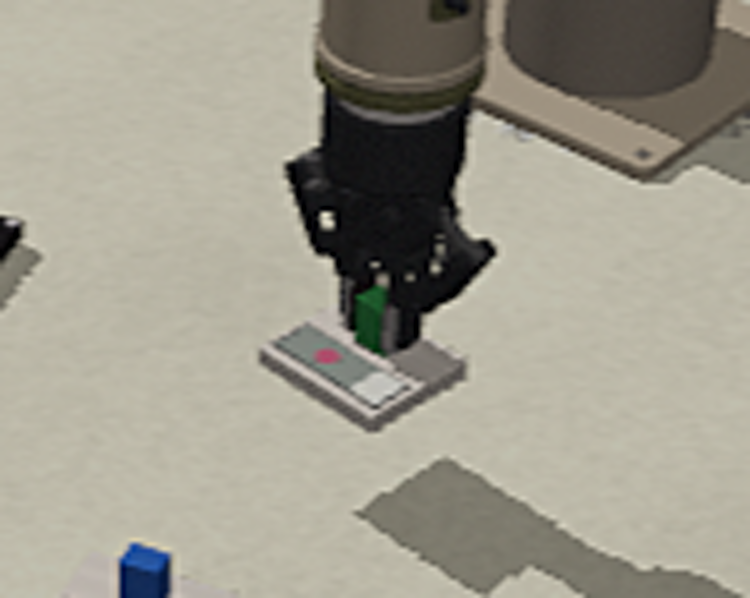

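Run:
```python
from h import *
s=load("pics/side2.npy")
z=np.array([[258,352],[375,415],[467,362]])/[5,4.6]-.4+[300,150]
w=cast(s,z,93);print(w.round(1))
# centre from diagonal of left(front right) & right(back left)
c=(w[0]+w[2])/2; print("centre",c)
for e,o in((w[0]-w[1],90),(w[1]-w[2],0)): print(np.degrees(np.arctan2(e[1],e[0]))+o,np.linalg.norm(e))
c=np.radians(-5.2);print("orig",(w[0]+w[2])[:2]/2-12.5*np.array([np.cos(c),np.sin(c)]))
print("cmd delta to above landing")
print(delta([445.5,155.5,99.3],[180,0,-5.2],[420,0,115],7), delta([420,0,115],[180,0,7],[493,-178.6,95],19.65))
```

```text
[[493.7 113.3  93. ]
 [495.1 194.8  93. ]
 [425.6 202.2  93. ]]
centre [459.66610593 157.75367069  93.        ]
-0.923648371007971 81.51576652312507
-6.093029575335195 69.87052743659734
orig [447.21755095 158.88657794]
cmd delta to above landing
[-0.0113  0.1572 -0.0157  0.      0.     -0.2129] [ 0.0507  0.1862  0.02    0.      0.     -0.2208]
```

jog_arm(targets=[[-0.002, 0.025, -0.003, 0, 0, -0.04, 1.0], [-0.005, 0.058, -0.006, 0, 0, -0.08, 1.0], [-0.007, 0.091, -0.01, 0, 0, -0.13, 1.0], [-0.009, 0.124, -0.013, 0, 0, -0.17, 1.0], [-0.011, 0.157, -0.016, 0, 0, -0.213, 1.0]])

```text
time: 4.83
tool_pos: [418.0, -0.9, 113.4]
tcp_rot: [-180.0, 0.2, 7.2]
ft_force: [0.4, -0.4, -2.8]
finger_gap: 22.6
```

jog_arm(targets=[[0.01, 0.037, 0.003, 0, 0, -0.05, 1.0], [0.02, 0.074, 0.006, 0, 0, -0.1, 1.0], [0.03, 0.111, 0.01, 0, 0, -0.15, 1.0], [0.04, 0.148, 0.013, 0, 0, -0.2, 1.0], [0.048, 0.175, 0.015, 0, 0, -0.22, 1.0]])

```text
time: 5.25
tool_pos: [488.1, -170.2, 97.8]
tcp_rot: [-179.9, 0.1, 19.7]
ft_force: [1.1, 0.6, -2.6]
finger_gap: 22.7
```

jog_arm(targets=[[0.003, 0.011, 0.005, 0, 0, 0, 1.0], [0.003, 0.011, 0.005, 0, 0, 0, 1.0], [0.003, 0.011, 0.005, 0, 0, 0, 1.0], [0.003, 0.011, 0.005, 0, 0, 0, 1.0]])

```text
time: 5.58
tool_pos: [494.1, -176.0, 93.7]
tcp_rot: [-179.9, 0.1, 19.6]
ft_force: [-0.7, 0.5, -2.3]
finger_gap: 23.0
```

Run:
```python
from h import *
from bench import r
s=r.sense();print(s["tool_pos"],s["tcp_rot"],s["ft_force"],s["finger_gap"],s["time"])
print(delta(s["tool_pos"],s["tcp_rot"],[493,-178.6,70],19.65))
for n in("top","side"):
    s=r.snapshot(n); np.save(f"pics/{n}3.npy",s,allow_pickle=True); 
    c=s["pixels"][170:310,330:480] if n=="top" else s["pixels"][150:270,200:350]
    cv2.imwrite(f"pics/{n}3.png",cv2.resize(c[:,:,::-1],None,fx=4,fy=4,interpolation=cv2.INTER_CUBIC))
```

```text
[ 494.10561729 -175.9760077    93.71605884] [-1.79856359e+02  1.23698694e-01  1.96167282e+01] [-0.65914099  0.53272814 -2.34851258] 22.962426799856104 5.5833
[-0.0019  0.0022  0.0237 -0.0025  0.0022 -0.0006]
```

View pics/side3.png

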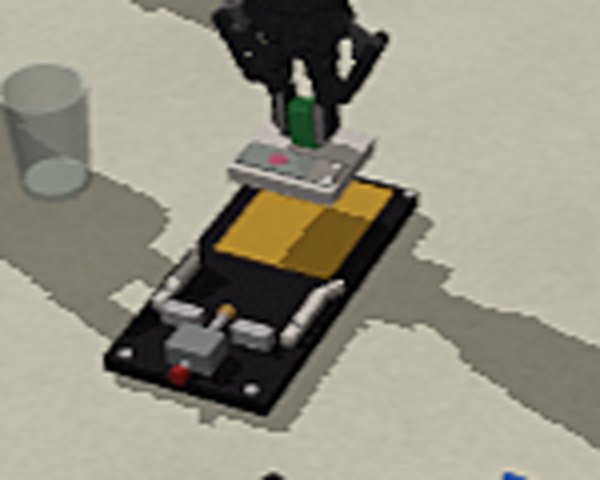

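View pics/top3.png

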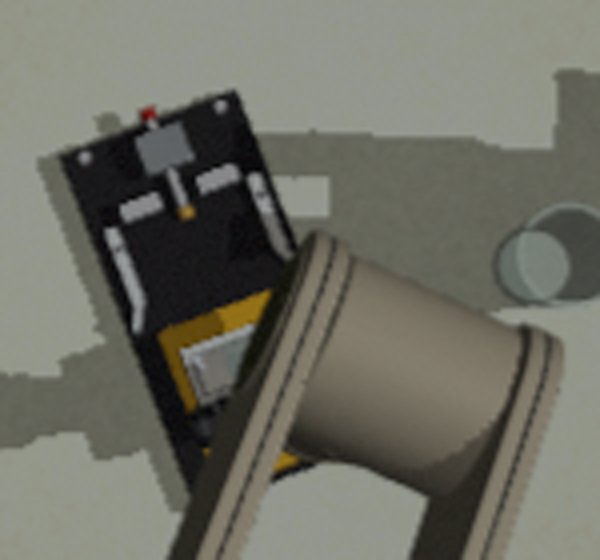

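jog_arm(targets=[[0, 0, 0.012, 0, 0, 0, 1.0], [0, 0, 0.024, 0, 0, 0, 1.0], [-0.001, 0.001, 0.036, 0, 0, 0, 1.0], [-0.001, 0.001, 0.042, 0, 0, 0, 1.0], [-0.001, 0.001, 0.042, 0, 0, 0, 1.0]])

```text
time: 6.1
tool_pos: [492.7, -177.3, 50.3]
tcp_rot: [-179.8, 0.2, 19.6]
ft_force: [-1.6, 1.1, -2.8]
finger_gap: 22.5
```

jog_arm(targets=[[0, 0, 0, 0, 0, 0, 1.0], [0, 0, 0, 0, 0, 0, 1.0]])

```text
time: 6.27
tool_pos: [495.0, -178.5, 53.5]
tcp_rot: [180.0, -0.0, 19.6]
ft_force: [0.5, -0.3, -1.5]
finger_gap: 22.5
```

Run:
```python
from h import *
from bench import r
s=r.sense();print(s["tool_pos"],s["tcp_rot"],s["ft_force"],s["finger_gap"],s["time"])
print(delta(s["tool_pos"],s["tcp_rot"],[493,-178.6,41],19.65))
for n in("side",):
    s=r.snapshot(n); np.save(f"pics/{n}4.npy",s,allow_pickle=True); 
    c=s["pixels"][170:260,220:320]
    cv2.imwrite(f"pics/{n}4.png",cv2.resize(c[:,:,::-1],None,fx=6,fy=6,interpolation=cv2.INTER_CUBIC))
```

```text
[ 495.01294803 -178.4560005    53.50652252] [ 1.79988026e+02 -1.30413122e-02  1.96099074e+01] [ 0.51405102 -0.31567427 -1.45187921] 22.536892591456823 6.2667
[-0.0019 -0.0005  0.0125  0.0002 -0.0002 -0.0007]
```

View pics/side4.png

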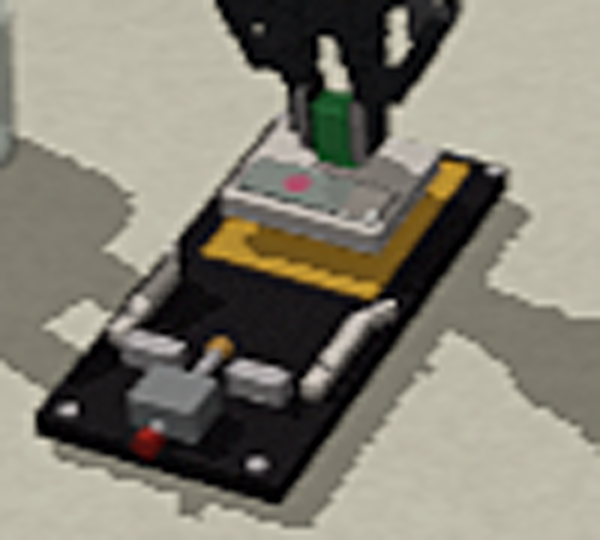

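jog_arm(targets=[[-0.001, 0, 0.004, 0, 0, 0, 1.0], [-0.001, 0, 0.007, 0, 0, 0, 1.0], [-0.001, 0, 0.0095, 0, 0, 0, 1.0], [-0.001, 0, 0.0095, 0, 0, 0, 1.0], [-0.001, 0, 0.0095, 0, 0, 0, 1.0]])

```text
time: 6.73
tool_pos: [493.6, -178.6, 43.5]
tcp_rot: [-180.0, 0.0, 19.6]
ft_force: [-0.4, 0.8, -2.8]
finger_gap: 22.9
```

jog_arm(targets=[[0, 0, 0.0005, 0, 0, 0, 1.0], [0, 0, 0.001, 0, 0, 0, 1.0], [0, 0, 0.0015, 0, 0, 0, 1.0], [0, 0, 0.0015, 0, 0, 0, 1.0]])

```text
time: 7.07
tool_pos: [493.9, -178.7, 42.3]
tcp_rot: [180.0, -0.0, 19.6]
ft_force: [-0.2, 0.2, -2.3]
finger_gap: 22.5
```

jog_arm(targets=[[0, 0, 0.0005, 0, 0, 0, 1.0], [0, 0, 0.001, 0, 0, 0, 1.0], [0, 0, 0.0015, 0, 0, 0, 1.0], [0, 0, 0.0015, 0, 0, 0, 1.0]])

```text
time: 7.4
tool_pos: [493.8, -178.6, 40.6]
tcp_rot: [-180.0, 0.0, 19.6]
ft_force: [-0.8, 0.2, -2.8]
finger_gap: 22.5
```

jog_arm(targets=[[0, 0, 0.0003, 0, 0, 0, 1.0], [0, 0, 0.0005, 0, 0, 0, 1.0], [0, 0, 0.0005, 0, 0, 0, 1.0]])

```text
time: 7.65
tool_pos: [493.8, -178.7, 40.5]
tcp_rot: [180.0, 0.0, 19.6]
ft_force: [-1.8, 0.7, 0.8]
finger_gap: 22.6
```

jog_arm(targets=[[0, 0, 0.0002, 0, 0, 0, 1.0], [0, 0, 0.0002, 0, 0, 0, 1.0], [0, 0, 0.0002, 0, 0, 0, 1.0]])

```text
time: 7.9
tool_pos: [493.9, -178.7, 40.5]
tcp_rot: [180.0, 0.0, 19.6]
ft_force: [-4.7, 1.7, 5.3]
finger_gap: 22.7
```

Run:
```python
from h import *
from bench import r
s=r.sense();print(s["tool_pos"],s["tcp_rot"],s["ft_force"],s["wrist_torque"],s["finger_gap"],s["time"])
for n in("top","side",):
    s=r.snapshot(n); np.save(f"pics/{n}5.npy",s,allow_pickle=True); 
    c=s["pixels"][180:260,220:320] if n=="side" else s["pixels"][180:305,335:435]
    cv2.imwrite(f"pics/{n}5.png",cv2.resize(c[:,:,::-1],None,fx=7 if n=="side" else 4,fy=7 if n=="side" else 4,interpolation=cv2.INTER_CUBIC))
```

```text
[ 493.87291862 -178.6888999    40.48863307] [1.79999411e+02 1.13154383e-03 1.96151373e+01] [-4.69086413  1.71056005  5.27424331] [0.25880699 0.65968379 0.00282809] 22.674484583313635 7.9
```

View pics/side5.png

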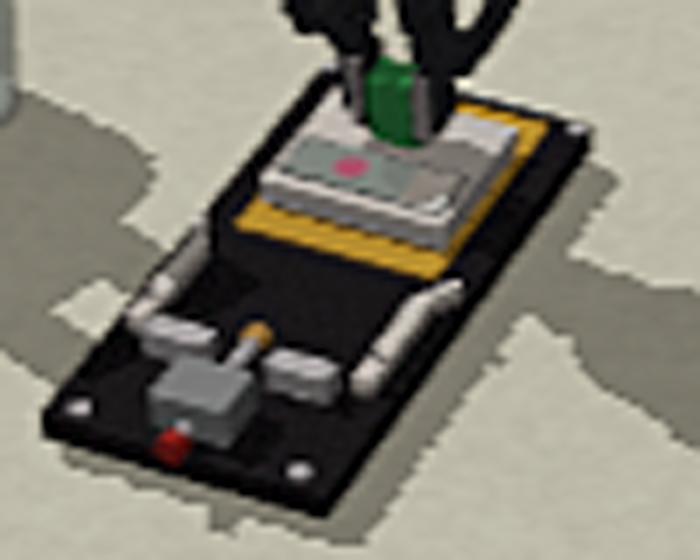

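View pics/top5.png

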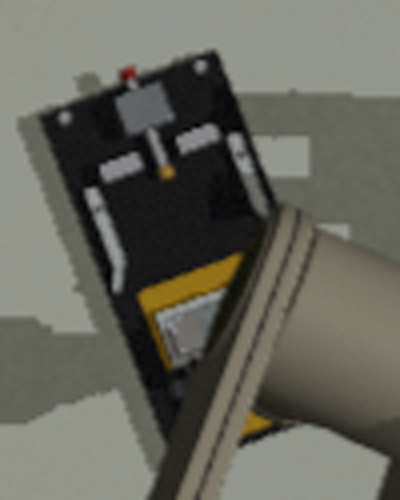

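Run:
```python
from h import *
s=load("pics/side5.npy")
c,sn=np.cos(np.radians(19.65)),np.sin(np.radians(19.65))
def stg(w): d=w[:,:2]-[573,-150]; return np.c_[d[:,0]*c+d[:,1]*sn,-d[:,0]*sn+d[:,1]*c].round(1)
f=lambda a:np.array(a)/7-.43+[220,180]
print("yellow front R,L",stg(cast(s,f([[237,225],[430,277]]),20)))
print("plate top fR,fL,bL",stg(cast(s,f([[262,183],[441,229],[518,127]]),34)))
print("plate bottom front",stg(cast(s,f([[262,200],[441,250]]),20)))
print("guide ends R,L",stg(cast(s,f([[205,225],[458,287]]),28)))
print("stop R left.. ",stg(cast(s,f([[145,330],[215,345],[265,357],[338,377]]),34)))
print("tip",stg(cast(s,f([[258,334]]),28)))
t=load("pics/top5.npy")
g=lambda a:np.array(a)/4-.375+[335,180]
print("top plate fL",stg(cast(t,g([[158,316]]),34)),"yellow fL",stg(cast(t,g([[140,293]]),20)))
print("TCP",stg(np.array([[493.9,-178.7,0]])))
```

```text
yellow front R,L [[-18.8 -46.2]
 [-18.8  44.9]]
plate top fR,fL,bL [[ -33.1  -40.5]
 [ -34.    43.4]
 [-110.    43.8]]
plate bottom front [[-38.  -44.2]
 [-36.7  41.4]]
guide ends R,L [[ -5.  -53.5]
 [ -8.8  63. ]]
stop R left..  [[ 71.2 -39.9]
 [ 68.6  -9. ]
 [ 67.5  13.2]
 [ 67.3  46.1]]
tip [[49.7  0.2]]
top plate fL [[-36.8  40.6]] yellow fL [[-17.9  44.6]]
TCP [[-84.1  -0.4]]
```

jog_arm(targets=[[0.002, 0, 0, 0, 0, 0, 1.0], [0.004, 0, 0, 0, 0, 0, 1.0], [0.006, 0, 0, 0, 0, 0, 1.0], [0.008, 0, 0, 0, 0, 0, 1.0], [0.01, 0, 0, 0, 0, 0, 1.0]])

```text
time: 8.42
tool_pos: [503.6, -175.7, 40.5]
tcp_rot: [180.0, 0.0, 19.6]
ft_force: [-6.4, -2.6, 5.6]
finger_gap: 22.8
```

```bash
cat > q.py <<'E'
from h import *
from bench import r
c,sn=np.cos(np.radians(19.65)),np.sin(np.radians(19.65))
def stg(w): d=w[:,:2]-[573,-150]; return np.c_[d[:,0]*c+d[:,1]*sn,-d[:,0]*sn+d[:,1]*c].round(1)
def rep():
    s=r.sense();F=s["ft_force"]
    print(s["time"],s["tool_pos"].round(2),s["tcp_rot"].round(2),"stage",stg(s["tool_pos"][None]),"F fwd/lat/z",round(F[0]*c+F[1]*sn,1),round(-F[0]*sn+F[1]*c,1),round(F[2],1),"M",s["wrist_torque"].round(2),s["finger_gap"])
E
python3 -c "from q import *;rep()"
```

```text
8.4167 [ 503.55 -175.73   40.48] [179.96   0.    19.61] stage [[-74.1  -0.9]] F fwd/lat/z -6.9 -0.3 5.6 M [-0.13  0.76 -0.02] 22.75619892696451
```

jog_arm(targets=[[0.003, 0, 0, 0, 0, 0, 1.0], [0.006, 0, 0, 0, 0, 0, 1.0], [0.009, 0, 0, 0, 0, 0, 1.0], [0.012, 0, 0, 0, 0, 0, 1.0], [0.015, 0, 0, 0, 0, 0, 1.0]])

```text
time: 8.83
tool_pos: [517.7, -170.7, 40.5]
tcp_rot: [180.0, 0.0, 19.6]
ft_force: [-4.8, -2.1, 6.3]
finger_gap: 23.0
```

```bash
python3 -c "from q import *;rep()"
```

```text
8.8333 [ 517.74 -170.67   40.49] [179.96   0.    19.61] stage [[-59.   -0.9]] F fwd/lat/z -5.2 -0.3 6.3 M [-0.21  0.8   0.01] 23.01173753628191
```

jog_arm(targets=[[0.003, 0, 0, 0, 0, 0, 1.0], [0.006, -0.0005, 0, 0, 0, 0, 1.0], [0.009, -0.0005, 0, 0, 0, 0, 1.0], [0.012, -0.0005, 0, 0, 0, 0, 1.0], [0.015, -0.0005, 0, 0, 0, 0, 1.0]])

```text
time: 9.25
tool_pos: [531.7, -165.2, 40.5]
tcp_rot: [180.0, 0.0, 19.6]
ft_force: [-5.1, -1.9, 6.6]
finger_gap: 22.7
```

Run:
```python
from q import *
rep()
for n in("top","side",):
    s=r.snapshot(n); np.save(f"pics/{n}6.npy",s,allow_pickle=True); 
    c=s["pixels"][180:260,220:320] if n=="side" else s["pixels"][180:305,335:435]
    cv2.imwrite(f"pics/{n}6.png",cv2.resize(c[:,:,::-1],None,fx=7 if n=="side" else 4,fy=7 if n=="side" else 4,interpolation=cv2.INTER_CUBIC))
```

```text
9.25 [ 531.69 -165.19   40.52] [1.7996e+02 1.0000e-02 1.9610e+01] stage [[-44.   -0.4]] F fwd/lat/z -5.4 -0.1 6.6 M [-0.24  0.83  0.01] 22.711519671662703
```

View pics/side6.png

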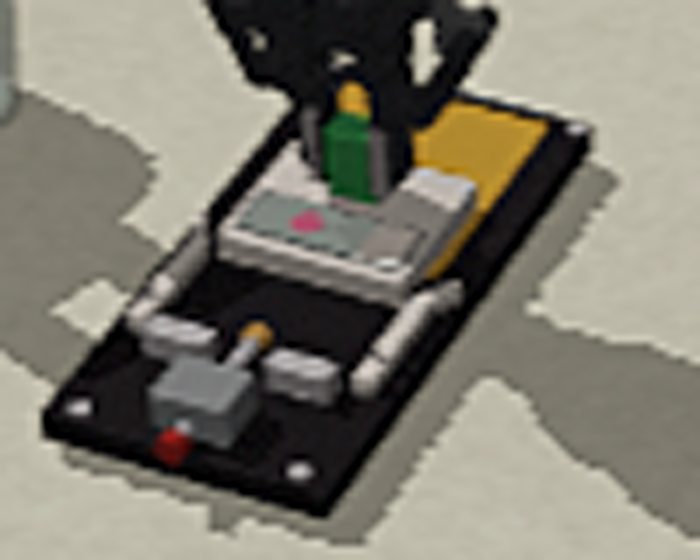

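View pics/top6.png

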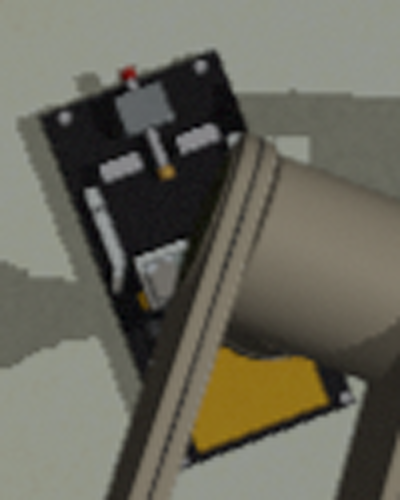

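jog_arm(targets=[[0.003, 0, 0, 0, 0, 0, 1.0], [0.006, 0, -0.0001, 0, 0, 0, 1.0], [0.009, 0, -0.0001, 0, 0, 0, 1.0], [0.012, 0, -0.0001, 0, 0, 0, 1.0], [0.015, 0, -0.0001, 0, 0, 0, 1.0]])

```text
time: 9.77
tool_pos: [545.5, -160.1, 40.5]
tcp_rot: [180.0, 0.0, 19.6]
ft_force: [-6.4, -2.5, 7.5]
finger_gap: 22.7
```

```bash
python3 -c "from q import *;rep()"
```

```text
9.7667 [ 545.46 -160.13   40.52] [1.7997e+02 3.0000e-02 1.9610e+01] stage [[-29.3  -0.3]] F fwd/lat/z -6.9 -0.2 7.5 M [-0.25  0.84 -0.05] 22.67153860598628
```

jog_arm(targets=[[0.003, 0, 0, 0, 0, 0, 1.0], [0.006, 0, 0, 0, 0, 0, 1.0], [0.009, 0, 0, 0, 0, 0, 1.0], [0.012, 0, 0, 0, 0, 0, 1.0], [0.015, 0, 0, 0, 0, 0, 1.0]])

```text
time: 10.18
tool_pos: [559.6, -155.1, 40.5]
tcp_rot: [180.0, 0.0, 19.6]
ft_force: [-5.7, -2.1, 6.8]
finger_gap: 22.5
```

Run:
```python
from q import *
rep()
for n in("top","side",):
    s=r.snapshot(n); np.save(f"pics/{n}7.npy",s,allow_pickle=True); 
    c=s["pixels"][180:260,220:320] if n=="side" else s["pixels"][180:305,335:435]
    cv2.imwrite(f"pics/{n}7.png",cv2.resize(c[:,:,::-1],None,fx=7 if n=="side" else 4,fy=7 if n=="side" else 4,interpolation=cv2.INTER_CUBIC))
```

```text
10.1833 [ 559.58 -155.08   40.52] [1.7998e+02 3.0000e-02 1.9610e+01] stage [[-14.3  -0.3]] F fwd/lat/z -6.1 -0.0 6.8 M [-0.31  0.83  0.02] 22.549404448924033
```

View pics/side7.png

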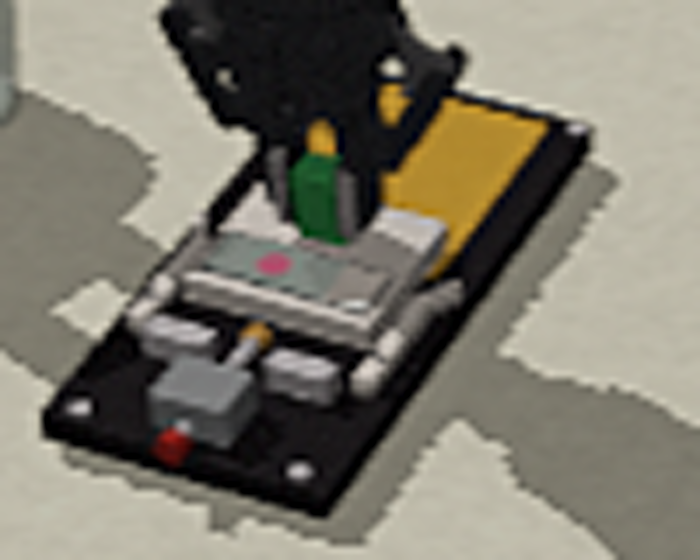

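View pics/top7.png

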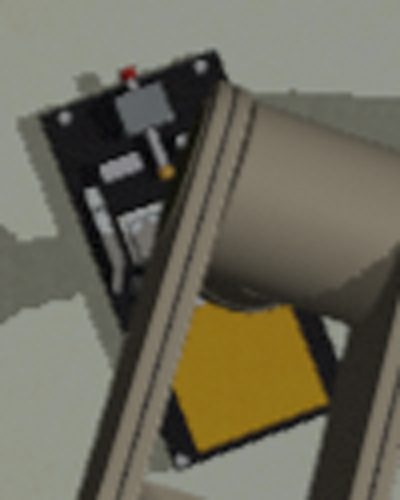

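jog_arm(targets=[[0.0015, 0, 0, 0, 0, 0, 1.0], [0.003, 0, 0, 0, 0, 0, 1.0], [0.0045, 0, 0, 0, 0, 0, 1.0], [0.006, 0, 0, 0, 0, 0, 1.0], [0.0075, 0, 0, 0, 0, 0, 1.0]])

```text
time: 10.7
tool_pos: [566.4, -152.6, 40.5]
tcp_rot: [180.0, 0.0, 19.6]
ft_force: [-7.2, -1.9, 7.6]
finger_gap: 22.7
```

```bash
python3 -c "from q import *;rep()"
```

```text
10.7 [ 566.45 -152.64   40.53] [1.7998e+02 3.0000e-02 1.9600e+01] stage [[-7.1 -0.3]] F fwd/lat/z -7.4 0.6 7.6 M [-0.36  0.91 -0.01] 22.688959738762815
```

jog_arm(targets=[[0.001, 0, 0, 0, 0, 0, 1.0], [0.002, 0, 0, 0, 0, 0, 1.0], [0.003, 0, 0, 0, 0, 0, 1.0], [0.004, 0, 0, 0, 0, 0, 1.0], [0.005, 0, 0, 0, 0, 0, 1.0]])

```text
time: 11.12
tool_pos: [571.1, -150.9, 40.5]
tcp_rot: [180.0, 0.0, 19.6]
ft_force: [-7.3, -2.1, 6.9]
finger_gap: 22.6
```

```bash
python3 -c "from q import *;rep()"
```

```text
11.1167 [ 571.1  -150.94   40.51] [1.7998e+02 4.0000e-02 1.9610e+01] stage [[-2.1 -0.2]] F fwd/lat/z -7.6 0.5 6.9 M [-0.36  0.96 -0.01] 22.573734783286902
```

jog_arm(targets=[[0.001, 0, 0, 0, 0, 0, 1.0], [0.002, 0, 0, 0, 0, 0, 1.0], [0.003, 0, 0, 0, 0, 0, 1.0], [0.004, 0, 0, 0, 0, 0, 1.0]])

```text
time: 11.45
tool_pos: [574.2, -149.8, 40.5]
tcp_rot: [180.0, 0.1, 19.6]
ft_force: [-11.1, -2.1, 10.9]
finger_gap: 22.6
```

```bash
python3 -c "from q import *;rep()"
```

```text
11.45 [ 574.17 -149.84   40.52] [1.800e+02 1.200e-01 1.961e+01] stage [[ 1.2 -0.2]] F fwd/lat/z -11.1 1.8 10.9 M [-0.54  1.57 -0.01] 22.59237416244025
```

jog_arm(targets=[[0.001, 0, -0.0001, 0, 0, 0, 1.0], [0.002, 0, -0.0002, 0, 0, 0, 1.0], [0.003, 0, -0.0002, 0, 0, 0, 1.0], [0.004, 0, -0.0002, 0, 0, 0, 1.0]])

```text
time: 11.78
tool_pos: [577.7, -148.6, 40.5]
tcp_rot: [-180.0, 0.1, 19.6]
ft_force: [-10.9, -4.0, 10.0]
finger_gap: 22.4
```

```bash
python3 -c "from q import *;rep()"
```

```text
11.7833 [ 577.69 -148.59   40.54] [-1.80e+02  1.50e-01  1.96e+01] stage [[ 4.9 -0.2]] F fwd/lat/z -11.6 -0.1 10.0 M [-0.56  1.61  0.03] 22.395778533386945
```

jog_arm(targets=[[0.0005, 0, 0, 0, 0, 0, 1.0], [0.001, 0, 0, 0, 0, 0, 1.0], [0.0015, 0, 0, 0, 0, 0, 1.0], [0.002, 0, 0, 0, 0, 0, 1.0]])

```text
time: 12.12
tool_pos: [579.4, -148.0, 40.6]
tcp_rot: [-180.0, 0.2, 19.6]
ft_force: [-11.9, -4.0, 11.1]
finger_gap: 22.8
```

Run:
```python
from q import *
rep()
for n in("top","side",):
    s=r.snapshot(n); np.save(f"pics/{n}8.npy",s,allow_pickle=True); 
    c=s["pixels"][180:260,220:320] if n=="side" else s["pixels"][180:305,335:435]
    cv2.imwrite(f"pics/{n}8.png",cv2.resize(c[:,:,::-1],None,fx=7 if n=="side" else 4,fy=7 if n=="side" else 4,interpolation=cv2.INTER_CUBIC))
```

```text
12.1167 [ 579.41 -147.98   40.57] [-1.7999e+02  1.6000e-01  1.9600e+01] stage [[ 6.7 -0.3]] F fwd/lat/z -12.6 0.2 11.1 M [-0.6   1.68 -0.02] 22.832769941123694
```

View pics/side8.png

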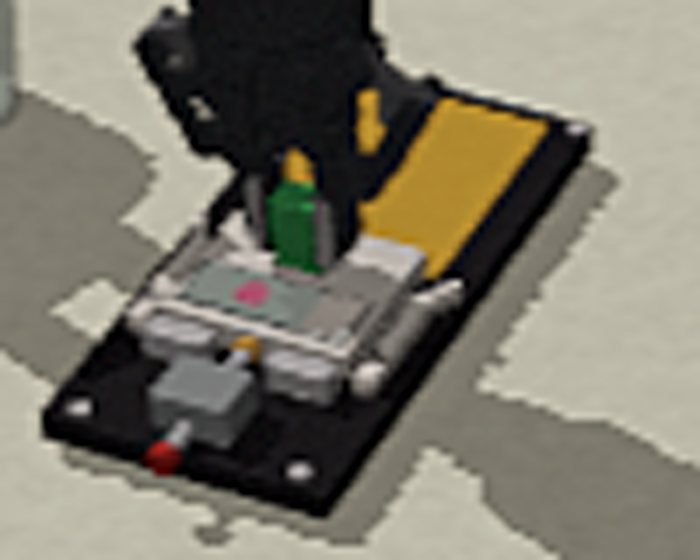

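jog_arm(targets=[[0.0005, 0, -0.0001, 0, 0.001, 0, 1.0], [0.001, 0, -0.0001, 0, 0.002, 0, 1.0], [0.0015, 0, -0.0001, 0, 0.0025, 0, 1.0], [0.002, 0, -0.0001, 0, 0.0025, 0, 1.0]])

```text
time: 12.55
tool_pos: [581.0, -147.4, 40.5]
tcp_rot: [-180.0, 0.1, 19.6]
ft_force: [-12.2, -4.1, 11.5]
finger_gap: 22.9
```

```bash
python3 -c "from q import *;rep()"
```

```text
12.55 [ 581.02 -147.38   40.51] [-1.7998e+02  5.0000e-02  1.9590e+01] stage [[ 8.4 -0.2]] F fwd/lat/z -12.8 0.3 11.5 M [-0.69  1.93 -0.02] 22.937873451833635
```

jog_arm(targets=[[0.0004, 0, 0, 0, 0, 0, 1.0], [0.0008, 0, 0, 0, 0, 0, 1.0], [0.0012, 0, 0, 0, 0, 0, 1.0]])

```text
time: 12.8
tool_pos: [582.1, -147.0, 40.5]
tcp_rot: [-180.0, 0.1, 19.6]
ft_force: [-12.7, -4.2, 11.7]
finger_gap: 22.5
```

```bash
python3 -c "from q import *;rep()"
```

```text
12.8 [ 582.07 -147.     40.52] [-1.7998e+02  6.0000e-02  1.9590e+01] stage [[ 9.6 -0.2]] F fwd/lat/z -13.4 0.4 11.7 M [-0.73  2.01 -0.  ] 22.494720770382408
```

jog_arm(targets=[[0.0004, 0, -0.0001, 0, 0, 0, 1.0], [0.0008, 0, -0.0001, 0, 0, 0, 1.0]])

```text
time: 12.97
tool_pos: [582.8, -146.7, 40.5]
tcp_rot: [-180.0, 0.1, 19.6]
ft_force: [-13.4, -4.8, 11.2]
finger_gap: 22.4
```

```bash
python3 -c "from q import *;rep()"
```

```text
12.9667 [ 582.82 -146.74   40.55] [-1.7998e+02  6.0000e-02  1.9590e+01] stage [[10.3 -0.2]] F fwd/lat/z -14.2 0.0 11.2 M [-0.7   1.94  0.01] 22.405828813660467
```

jog_arm(targets=[[0.0004, 0, -0.0001, 0, 0, 0, 1.0], [0.0008, 0, -0.0001, 0, 0, 0, 1.0]])

```text
time: 13.13
tool_pos: [583.3, -146.6, 40.6]
tcp_rot: [-180.0, 0.1, 19.6]
ft_force: [-15.5, -6.9, 13.1]
finger_gap: 22.9
```

```bash
python3 -c "from q import *;rep()"
```

```text
13.1333 [ 583.27 -146.58   40.58] [-1.7998e+02  1.0000e-01  1.9590e+01] stage [[10.8 -0.2]] F fwd/lat/z -17.0 -1.3 13.1 M [-0.86  2.37  0.03] 22.94021216428877
```

jog_arm(targets=[[0.0003, 0, 0, 0, 0, 0, 1.0], [0.0006, 0, 0, 0, 0, 0, 1.0]])

```text
time: 13.3
tool_pos: [583.3, -146.6, 40.6]
tcp_rot: [-180.0, 0.2, 19.6]
ft_force: [-19.1, -6.0, 15.5]
finger_gap: 22.8
```

```bash
python3 -c "from q import *;rep()"
```

```text
13.3 [ 583.28 -146.57   40.61] [-1.7996e+02  1.7000e-01  1.9590e+01] stage [[10.8 -0.2]] F fwd/lat/z -20.0 0.8 15.5 M [-0.98  2.85 -0.02] 22.800273933752383
```

jog_arm(targets=[[0, 0, -0.0001, 0, 0.001, 0, 1.0], [0, 0, -0.0002, 0, 0.0015, 0, 1.0], [0, 0, -0.0002, 0, 0.0015, 0, 1.0], [0, 0, -0.0002, 0, 0.0015, 0, 1.0]])

```text
time: 13.63
tool_pos: [583.3, -146.5, 40.5]
tcp_rot: [-180.0, 0.1, 19.6]
ft_force: [-14.8, -6.0, 10.9]
finger_gap: 22.5
```

Run:
```python
from q import *
rep()
for n in("top","side",):
    s=r.snapshot(n); np.save(f"pics/{n}9.npy",s,allow_pickle=True); 
    c=s["pixels"][190:260,220:300] if n=="side" else s["pixels"][180:305,335:435]
    k=9 if n=="side" else 4
    cv2.imwrite(f"pics/{n}9.png",cv2.resize(c[:,:,::-1],None,fx=k,fy=k*.95,interpolation=cv2.INTER_CUBIC))
rep()
```

```text
13.6333 [ 583.27 -146.52   40.53] [-1.7996e+02  8.0000e-02  1.9590e+01] stage [[10.8 -0.2]] F fwd/lat/z -16.0 -0.6 10.9 M [-0.96  2.45  0.08] 22.547618954282708
13.7333 [ 583.26 -146.58   40.55] [-1.7996e+02  8.0000e-02  1.9590e+01] stage [[10.8 -0.2]] F fwd/lat/z -17.5 -0.1 12.1 M [-1.    2.46  0.04] 22.643688889311942
```

View pics/side9.png

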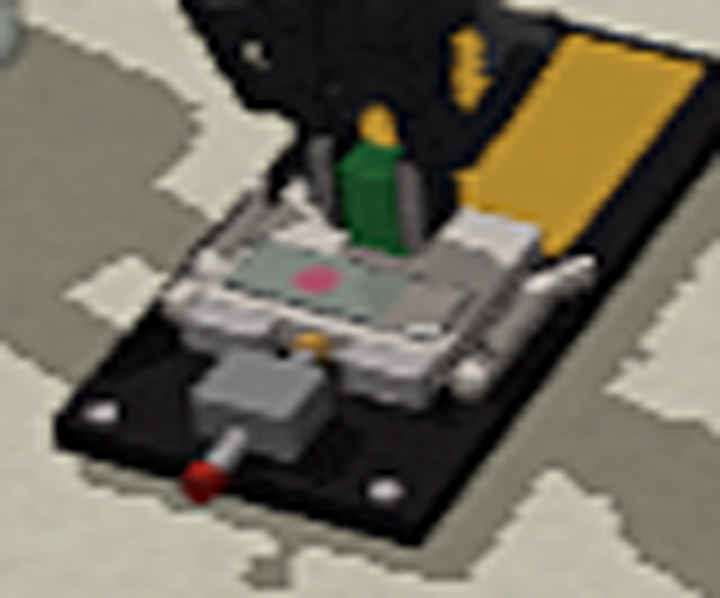

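View pics/top9.png

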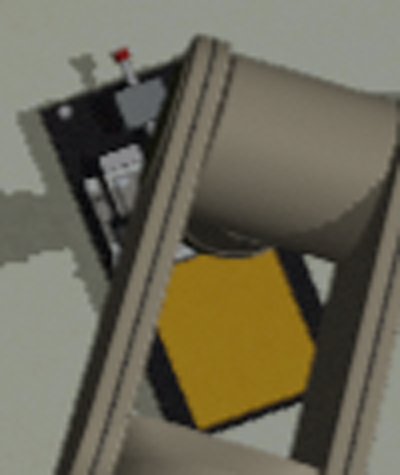

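jog_arm(targets=[[0.0002, 0, 0, 0, 0, 0, 1.0], [0.0004, 0, -0.0001, 0, 0.0005, 0, 1.0], [0.0004, 0, -0.0001, 0, 0.0005, 0, 1.0], [0.0004, 0, -0.0001, 0, 0.0005, 0, 1.0]])

```text
time: 14.07
tool_pos: [583.3, -146.5, 40.6]
tcp_rot: [-180.0, 0.1, 19.6]
ft_force: [-18.0, -7.4, 12.5]
finger_gap: 22.7
```

Run:
```python
from q import *
rep()
a=load("pics/side0.npy");b=load("pics/side9.npy");a0=load("pics/top0.npy");b0=load("pics/top9.npy")
for n,im,z in(("s0",a,27),("s9",b,27),("t0",a0,27),("t9",b0,27)):
    h=hsv(im);m=(cv2.inRange(h,(0,150,60),(8,255,255))|cv2.inRange(h,(172,150,60),(180,255,255)))
    k=np.zeros_like(m)
    if n[0]=="s": k[235:255,230:255]=1
    else: k[185:205,355:380]=1
    ys,xs=np.nonzero(m*k); print(n,len(xs),stg(cast(im,[[xs.mean(),ys.mean()]],z)) if len(xs) else "")
f=lambda q:np.array(q)/[9,8.55]-.44+[220,190]
# plate front top edge ends & rear-left top corner
w=stg(cast(b,f([[168,296],[450,362],[540,232]]),34));print(w, np.degrees(np.arctan2(-(w[1]-w[0])[0],(w[1]-w[0])[1])))
for i in range(3): r.snapshot("side"); rep()
```

```text
14.0667 [ 583.31 -146.54   40.58] [-1.7995e+02  9.0000e-02  1.9590e+01] stage [[10.9 -0.2]] F fwd/lat/z -19.5 -0.9 12.5 M [-1.11  2.66  0.05] 22.6740951719082
s0 17 [[122.9  -0.6]]
s9 17 [[134.8  -0.8]]
t0 5 [[124.5  -1.6]]
t9 5 [[136.5  -1. ]]
[[ 63.5 -50.8]
 [ 59.5  47.6]
 [-12.3  44.2]] 2.3278150890411546
14.1167 [ 583.29 -146.55   40.57] [-1.7995e+02  9.0000e-02  1.9590e+01] stage [[10.9 -0.2]] F fwd/lat/z -19.1 -0.2 13.1 M [-1.08  2.75  0.02] 22.814883108246754
14.1667 [ 583.31 -146.54   40.61] [-1.7995e+02  9.0000e-02  1.9590e+01] stage [[10.9 -0.2]] F fwd/lat/z -19.4 0.7 12.4 M [-1.17  2.66  0.02] 22.92621969339396
14.2167 [ 583.3  -146.55   40.59] [-1.7995e+02  9.0000e-02  1.9590e+01] stage [[10.9 -0.2]] F fwd/lat/z -19.6 -0.2 13.2 M [-1.11  2.69  0.02] 22.278262673423676
```

Run:
```python
from q import *
rep(); print(r.hand_in())
```

```text
14.2167 [ 583.3  -146.55   40.59] [-1.7995e+02  9.0000e-02  1.9590e+01] stage [[10.9 -0.2]] F fwd/lat/z -19.6 -0.2 13.2 M [-1.11  2.69  0.02] 22.278262673423676
the job is handed in; nothing more can be done
None
```

I gripped the green carrier by its grip, set it down flat on the yellow patch and slid it between the guides onto the plunger. It ended against the stop bar and I handed in at 14.2 s, still gripping at 80 N and pushing.

**Reached the stop:** The plunger's red knob moved about 12 mm in both cameras, which is the travel for the stop. The tool stopped advancing at stage x = 10.8–10.9 mm. Over the last pictures the forward push held steady at about 19.5 N, which has to cover the spring and bed friction as well.

**Square and flat:** Yaw was 19.59° against a stage yaw measured at 19.6–19.8°. The twisting moment about the vertical was near zero, which suggests the carrier bears evenly on both blocks. The tool was tilted 0.09°.

**Checks that disagreed:**
- My corner picks in the last side picture gave a 2.3° skew. They spanned 98 mm on an 86 mm plate, so I probably picked a guide end and ignored that reading.
- The arm hid most of the carrier in the top view, so the squareness there was not confirmed by a picture.
- The downward press during the final push was about 11–15 N, higher than the 5–7 N while sliding.

The other carriers and loose things were not touched, as far as I planned the path; I took no final picture to check each of them.

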